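# Clear the relay backplane and clean its contact strip

### The job

Take every relay module out of the white backplane by pinching its two orange tabs together and lifting it straight out (never wrench it), and put them all in the blue tray. Then take the cleaning pen from its stand and draw its nib with light pressure and slowly (no faster than 5 cm/s) all along the bared copper strip from the far end of the long leg inside the channel to the corner and on to the end of the short leg, and hang the pen back upright in its stand with its collar down on the rim; leave the other things on the bench where they are.

Things in the scene. Friction and masses are not known exactly. Their poses are not given: they have to be found in the camera images.
- module0: black snap-in relay module, fitted in bay 0 at dock x = -45 mm, y = 0; None if absent in this run. 34 mm long (x), 58 mm tall, 0.1 kg; origin: centre of its underside, z up, axes along the dock's. Foot 40 mm wide (y) and 8 mm high, housing above it 23 mm wide. An orange sprung tab on its +y and its -y side has a thumb pad 24 mm long, 31 to 55 mm above the underside; 46 mm over both pads
- module1: snap-in relay module as module0, fitted in bay 1 at dock x = 0 mm; None if absent. On every module each tab slides 5.5 mm inwards against its spring (2 N to start, 6 N fully in), so it measures 35 mm over the pads with both tabs in, and springs out again when let go
- module2: snap-in relay module as module0, fitted in bay 2 at dock x = 45 mm; None if absent. On every module barbs near the foot of the tabs, reaching 27 mm from its middle, hook under the dock's lips with 2 mm of lift play; with both tabs fully in the barbs clear the lips and it lifts straight up, free after 30 mm
- module3: snap-in relay module as module0, fitted in bay 3 at dock x = 90 mm; None if absent. Neighbouring modules stand 11 mm apart
- dock: white base plate, 240 (x) x 120 (y) x 12 mm, fixed; origin: centre of its underside, z up. On it along y = 0 a channel between two grey rails (x = -72 to 117 mm, outer faces 36 mm from the middle, tops 38 mm above the underside), 47 mm between their inward lips. Modules stand in it on the floor, 12 mm up. Ribs 14 mm high between the bays leave 25 mm around the middle line. Bare at the -x end
- strip: copper contact strip, 10 mm wide, fixed to the dock floor and 2 mm proud of it (top 14 mm above the dock's underside). L-shaped: a long leg in the channel below the modules along the dock's y = 0 from x = 110 to -97 mm, and a short leg outside the rails along x = -92 mm from y = 5 to -60 mm. Origin: at the dock's x = y = 0, 12 mm up; axes as the dock's
- mark0 (a point): point on the strip's top and middle line near the far end of the long leg (dock x = 102, y = 0 mm): where the stroke starts
- mark1 (a point): next point along the strip, on its top and middle line (dock x = 72, y = 0 mm)
- mark2 (a point): next point along the strip, on its top and middle line (dock x = 39, y = 0 mm)
- mark3 (a point): next point along the strip, on its top and middle line (dock x = 6, y = 0 mm)
- mark4 (a point): next point along the strip, on its top and middle line (dock x = -27, y = 0 mm)
- mark5 (a point): next point along the strip, on its top and middle line (dock x = -60, y = 0 mm)
- mark6 (a point): the strip's corner, on its top (dock x = -92, y = 0 mm)
- mark7 (a point): point on the short leg's top (dock x = -92, y = -28 mm)
- mark8 (a point): point on the strip's top near the end of the short leg (dock x = -92, y = -54 mm): where the stroke ends
- tray: blue return tray, loose, 250 (its x) x 130 (y) x 25 mm, 4 mm walls and 4 mm floor, open on top, 0.5 kg; origin: centre of its underside. Takes four modules in a row along its x
- pen: contact-cleaning pen standing upright in its stand, about 0.06 kg. Origin: centre of the underside of its blue collar (34 mm across, 6 mm thick); z along the pen to its blunt end. Above the collar a round white grip, 18 mm across, up to 65 mm above the origin; below it a 16 mm shank down to -45 mm, then a brass nib 6 mm across
- nib_tip (a point): tip of the nib, 67 mm below the pen's origin along its axis when not pressed. The nib is sprung: it gives up to 8 mm into the pen, 0.9 N to start and about 3.3 N at the stop; about 3 to 4 mm in is the right light pressure
- stand_mouth (a point): centre of the mouth of the pen stand, on its top rim, 85 mm above the bench. The stand is fixed: a square grey tube, 38 mm outside, with a 22 mm square hole, on a dark 70 mm foot; the pen hangs in the stand with its collar resting on the rim, so its origin lies here
- joystick: bystander: black loose joystick knob, waisted, 36 mm across and 70 mm tall, standing; leave it where it is
- screw_dish: bystander: small steel dish, 56 mm across, 22 mm high; leave it where it is
- multimeter: bystander: yellow and red multimeter lying flat, 150 x 75 x 35 mm; leave it where it is
- driver: bystander: screwdriver lying on the bench; leave it where it is
- cleaner: bystander: white bottle with red cap, 48 mm across, 130 mm tall, standing; leave it where it is
Mind the look-alikes: they are no part of the job. What is shaped like the pen but green is not meant.

How it is judged:
By the outcome, as a careful person would: the job done as asked, in the order asked, and still so for the second after the job is handed in, with the robot touching nothing.
Of module0, module1, module2, module3 only 2 to 4 are there at a start; the rules pass over those that are not, and their reading is None.
At some moment in a run one of tray may be knocked a few centimetres aside while the robot is not near it.
It also fails if it takes over 210 s, if anything falls off the work surface, if the arm or the gripper's body presses on something with over 40 N, if the wrist force passes 120 N, or if a joint passes its speed limit or range.

### The arm

A 6-joint arm with a two-finger parallel gripper is mounted at the origin on the work surface. World frame = base frame: x ahead of the robot, y to its left, z up, the work surface at z = 0. Lengths are in mm, angles in rad, forces in N, time in s.
With the tool pointing down it reaches from about 350 to 875 mm from the base axis. Payload 4.2 kg.
Tool frame: the origin (TCP) lies midway between the tips of the shut fingers; the grasp point (between the pads) lies 19 mm behind it (arm.hold_point_z is the distance from the TCP to the grasp point, in mm); z points along the fingers, y is the line along which they close (so a half turn about z gives the same grasp; the last joint's range is limited). The gripper opens to 85 mm and grips with 20 to 120 N. Pads are 22 mm wide; open, the fingers measure 114 mm over their backs; the gripper's body (76 mm by 85 mm) begins 54 mm behind the grasp point. The pads swing forward as they close: fully open they stand 13 mm farther back than shut.
Start: joints at [-0.918, 0.385, 0.008, 0, -1.194, -0.259], TCP at [239.826, -577.133, 231.312] pointing down, gripper open.
Joint ranges: [-3.14, 3.14], [-1.21, 2.06], [-1.07, 1.41], [-3.16, 2.05], [-2.99, -0.16], [-3.1, 3.1]. Speed limits (rad/s): [2.79, 2.79, 3.14, 3.14, 3.14, 3.14].

### API

Orientations are given as a unit quaternion [x, y, z, w].
In Python, from bench import arm, vision gives the robot as it stands. The module is installed in compiled form; this text tells all that it offers.
- The arm moves only by the tool servo_tool, never from a script. Its argument "plan" is a list of rows, each a list of 7 numbers: the shift along the world's x, y, z each as a share of 300 mm, from -1 to 1, then the turn, a rotation vector about the world's x, y, z each as a share of 2 rad, from -1 to 1, then the opening, from 0 (shut) to 1 (fully open). A call has 1 to 20 rows; each row shifts and turns the commanded pose from where the row before left it; what a row does not reach is not made up. A row lasts 1/8 s, in which the tool goes at most 62.5 mm and 10.7 degrees, less where a joint would pass 70% of its speed; a pose out of reach is approached as far as the arm can. A call with a number of a shift or a turn outside -1 to 1 is refused whole. A call with a gripper value outside its range is refused whole. The fingers move at their own pace and stop on an object; the grip force is fixed at half the most. Time passes only in rows, so rows that do not move let the fingers close. It gives the time, the measured TCP pose, the force, the opening and the grip force at its end, in the units of the state.
- arm.read_state(): the state, without advancing time (a new reading comes with each control period).
- vision.get_image(name): name is "scene" or "side" or "wrist"; returns a dict with "image" (420x560x3 uint8, red, green, blue), "z_map" (420x560 float32, mm along the optical axis (not along the pixel's ray), 0 where there is no reading), "K" (3x3 intrinsics, pixels), "D" ([k1, k2, p1, p2, k3] as OpenCV has them; the pictures are not rectified), "world_to_cam" (4x4, takes a point from world to camera coordinates); the wrist camera has in their place "mount" (4x4, takes a point from camera to tool coordinates, whose origin is the TCP and whose axes are the flange's). Camera axes: x right, y down, z forward; pixel columns grow to the right and rows downward; lengths in mm; the calibration is good to about 2 mm. A picture is of the moment at which its call begins: read the wrist's pose just before it.
- arm.job_done(): hands the job in; it is judged then, once.
The state is a dict: "clock": time; "joints": joint angles; "joint_vel": joint speeds; "joint_efforts": joint torques, N m; "position": TCP position; "ee_rot": TCP orientation; "contact_force": force on the tool from outside, world axes, zero at the start; "wrist_torque": the same for the moment, N m; "gripper_width": finger opening in mm; "grasp_force": force on a finger pad.
Only numpy, scipy, OpenCV 4.12 (cv2) and the standard library are available. Lean on these libraries where they do the work, as an engineer would, in place of code of your own. Each camera call takes 0.05 s, during which the arm holds its last target. There are 200 camera calls.

## Working session

There is one attempt and no reset: what is moved stays moved. The work goes in short steps, Python scripts to look and compute and a tool call to move; the robot and the scene stay as the last step left them, time stands still between calls to the robot, and variables do not carry over. Pictures are saved under pics/ and viewed, at most 14 in all, crops included, and the job is handed in when it is done.

Besides the shell and the picture viewer there is one more tool, called after "Emit:" as name(argument=value, ...) on one line, values as JSON. servo_tool: Moves the arm, as the interface text tells. Its arguments: {"type":"object","properties":{"plan":{"type":"array"}},"required":["plan"]}

```bash
mkdir -p pics; cat > h.py <<'E'
import numpy as np, cv2
from bench import arm, vision
from scipy.spatial.transform import Rotation as R
def grab(n):
    s=arm.read_state(); d=vision.get_image(n)
    if n=="wrist":
        T=np.eye(4);T[:3,:3]=R.from_quat(s["ee_rot"]).as_matrix();T[:3,3]=s["position"]
        d["c2w"]=T@np.array(d["mount"])
    else: d["c2w"]=np.linalg.inv(d["world_to_cam"])
    return d
def save(d,f,crop=None,size=None):
    im=d["image"][:,:,::-1]
    if crop: u0,v0,u1,v1=crop; im=im[v0:v1,u0:u1]
    if size: im=cv2.resize(im,size,interpolation=cv2.INTER_CUBIC)
    cv2.imwrite("pics/"+f,im)
def ray(d,u,v):
    p=cv2.undistortPoints(np.array([[[u,v]]],float),np.array(d["K"],float),np.array(d["D"],float))[0,0]
    r=d["c2w"][:3,:3]@np.array([p[0],p[1],1]); return d["c2w"][:3,3],r
def atz(d,u,v,z):
    o,r=ray(d,u,v); return o+r*(z-o[2])/r[2]
def dep(d,u,v):
    o,r=ray(d,u,v); return o+r*float(d["z_map"][int(round(v)),int(round(u))])
def cloud(d):
    H,W=d["z_map"].shape; uu,vv=np.meshgrid(np.arange(W),np.arange(H))
    p=cv2.undistortPoints(np.stack([uu,vv],-1).reshape(-1,1,2).astype(float),np.array(d["K"],float),np.array(d["D"],float))[:,0]
    z=d["z_map"].reshape(-1,1); P=np.hstack([p*z,z]); 
    return (P@d["c2w"][:3,:3].T+d["c2w"][:3,3]).reshape(H,W,3)
def proj(d,P):
    w=np.linalg.inv(d["c2w"]); 
    return cv2.projectPoints(np.array(P,float).reshape(-1,1,3),cv2.Rodrigues(w[:3,:3])[0],w[:3,3],np.array(d["K"],float),np.array(d["D"],float))[0][:,0]
E
python3 - <<'E'
from h import *
import pickle
for n in("scene","side"):
    d=grab(n); save(d,n+"0.png",size=(800,600)); pickle.dump(d,open(n+"0.pkl","wb")); print(n,d["c2w"][:3,3].round(),d["c2w"][:3,2].round(2))
s=arm.read_state();print(s["ee_rot"],s["position"],s["gripper_width"],arm.hold_point_z)
E
```

```text
scene [ 938. -652.  774.] [-0.37  0.63 -0.68]
side [318. 747. 631.] [ 0.26 -0.77 -0.58]
[-1.95555949e-01  9.80692067e-01  9.42572610e-04 -2.27639385e-04] [ 239.63539549 -576.66917536  230.33567596] 85.15083181335625 18.700000000000003
```

View pics/scene0.png

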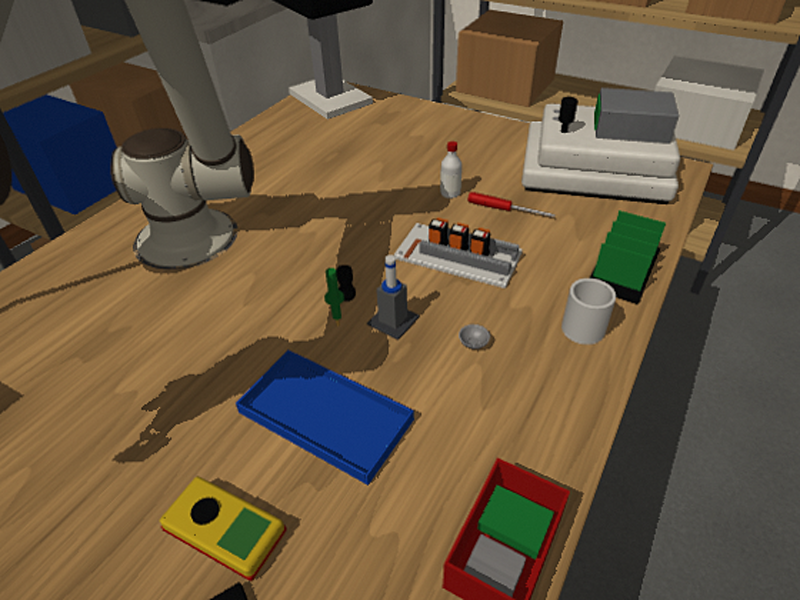

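View pics/side0.png

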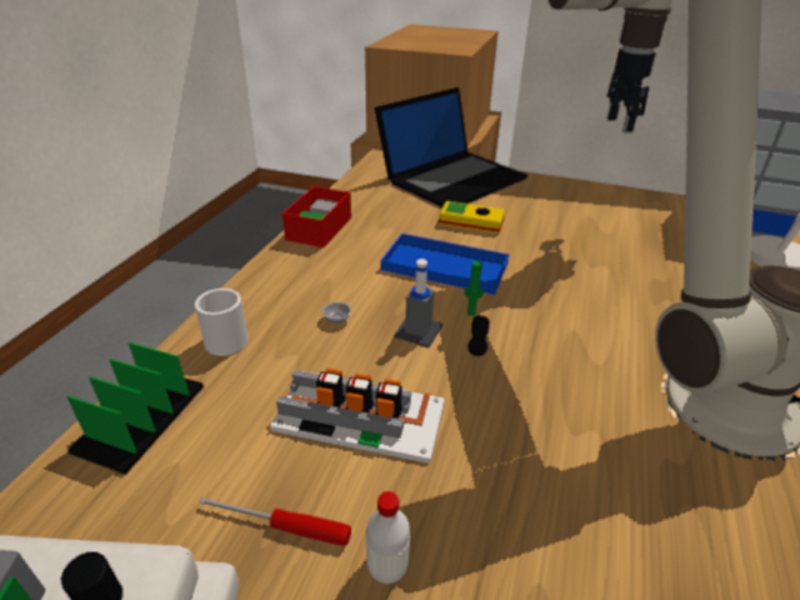

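```bash
python3 - <<'E'
from h import *
import pickle
a=pickle.load(open("scene0.pkl","rb"));b=pickle.load(open("side0.pkl","rb"))
i1=cv2.resize(a["image"][130:250,250:390,::-1],(800,686),interpolation=cv2.INTER_CUBIC)[:600]
cv2.imwrite("pics/c1.png",i1)
i2=cv2.resize(b["image"][170:330,180:360,::-1],(675,600),interpolation=cv2.INTER_CUBIC)
cv2.imwrite("pics/c2.png",i2)
for n,d in(("scene",a),("side",b)):
    C=cloud(d); hsv=cv2.cvtColor(d["image"],cv2.COLOR_RGB2HSV)
    ok=d["z_map"]>0
    m=ok&(hsv[...,0]>105)&(hsv[...,0]<125)&(hsv[...,1]>150)&(C[...,0]>200)&(C[...,0]<900)&(abs(C[...,1])<600)&(C[...,2]<130)
    k,l,st,ce=cv2.connectedComponentsWithStats(m.astype(np.uint8))
    for j in range(1,k):
        if st[j,4]>15:
            P=C[l==j]; 
            print(n,st[j],np.median(P,0).round(1),P.min(0).round(),P.max(0).round())
            if st[j,4]>800:
                r=cv2.minAreaRect(P[P[:,2]<40][:,:2].astype(np.float32)); print(r)
    m=ok&(C[...,2]<3)&(C[...,2]>-6)&(C[...,0]>250); print("table z",np.median(C[m][:,2]))
    # white plate
    m=ok&(abs(C[...,2]-12)<4)&(hsv[...,1]<50)&(hsv[...,2]>140)&(C[...,0]>300)&(C[...,0]<800)&(C[...,1]>-150)&(C[...,1]<300)
    k,l,st,ce=cv2.connectedComponentsWithStats(m.astype(np.uint8))
    for j in range(1,k):
        if st[j,4]>100:
            P=C[l==j];print("white",st[j],np.median(P,0).round(),cv2.minAreaRect(P[:,:2].astype(np.float32)))
E
```

```text
scene [267 196  14   9  65] [537.4 -14.3  91.2] [514. -24.  83.] [547.   6.  95.]
scene [ 165  245  125   94 6028] [ 548.7 -239.4    3.9] [ 401. -309.   -4.] [ 670. -157.   28.]
((534.25, -231.83065795898438), (148.9363555908203, 269.410400390625), 88.58193969726562)
scene [136 349  16   6  17] [ 499.2 -447.8   39.9] [ 491. -460.   34.] [ 516. -443.   41.]
table z 0.09666285390869689
white [276 156  24  25 211] [449. 224.  13.] ((456.8661804199219, 210.61427307128906), (45.351829528808594, 121.45623779296875), 6.132030963897705)
white [285 171  72  29 466] [575. 173.  13.] ((571.4508056640625, 181.66806030273438), (207.67962646484375, 53.75015640258789), 2.233844041824341)
side [ 267  164   89   42 1925] [ 540.2 -251.7    5.9] [ 413. -309.    1.] [ 665. -168.   29.]
((538.5206909179688, -238.66244506835938), (138.08209228515625, 248.7218475341797), 88.339111328125)
side [288 201  13   8  56] [521.7   4.6  91.1] [510. -15.  85.] [542.  12.  93.]
table z 0.525641945107509
white [283 275  13  18 126] [475. 182.  12.] ((476.17523193359375, 180.63546752929688), (18.307632446289062, 52.03508377075195), 4.936169147491455)
white [265 277  46  45 832] [449. 238.  12.] ((467.1787414550781, 214.36557006835938), (74.98796081542969, 120.1823959350586), 5.374939441680908)
```

View pics/c1.png

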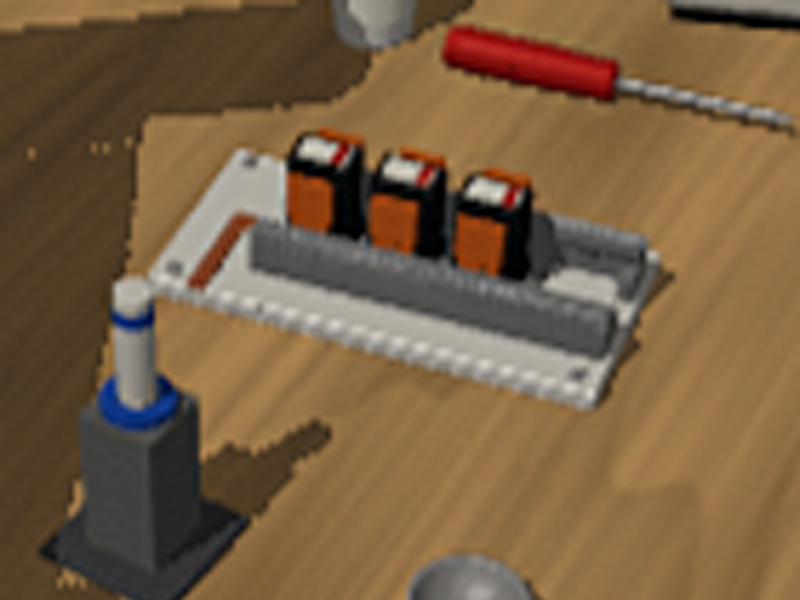

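View pics/c2.png

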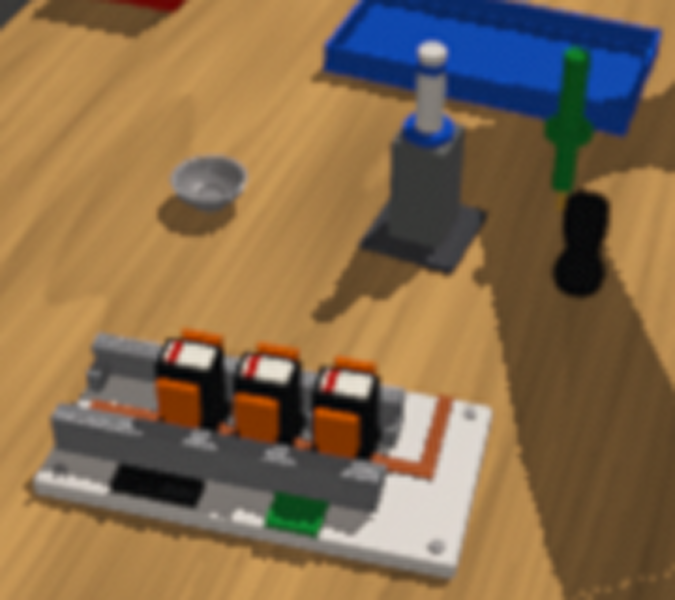

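Emit:
servo_tool(plan=[[0.08,0.18,0.05,0,0,-0.08,1],[0.08,0.18,0.05,0,0,-0.07,1],[0.08,0.18,0.05,0,0,0,1],[0.08,0.18,0.05,0,0,0,1],[0.08,0.18,0.05,0,0,0,1],[0.08,0.18,0.05,0,0,0,1],[0.08,0.18,0.05,0,0,0,1],[0.08,0.18,0.05,0,0,0,1],[0.08,0.18,0.05,0,0,0,1],[0.08,0.18,0.05,0,0,0,1],[0.08,0.18,0.05,0,0,0,1],[0.08,0.18,0.0,0,0,0,1],[0,0.18,0,0,0,0,1],[0,0,0,0,0,0,1],[0,0,0,0,0,0,1]])

```text
clock: 1.98
position: [527.6, 124.8, 395.9]
ee_rot: [-0.047, 0.999, -0.0, -0.0]
contact_force: [-1.0, -0.5, -0.0]
gripper_width: 85.7
grasp_force: 0.0
```

```bash
python3 - <<'E'
from h import *
import pickle
d=grab("wrist"); save(d,"w1.png",size=(800,600)); pickle.dump(d,open("w1.pkl","wb")); print(d["c2w"].round(2),d["mount"],d["K"],d["D"])
s=arm.read_state();print(s["clock"],s["joints"],R.from_quat(s["ee_rot"]).as_matrix().round(3),s["position"],s["contact_force"])
E
```

```text
[[-1.0000e-01  9.4000e-01  3.2000e-01  4.4676e+02]
 [ 1.0000e+00  9.0000e-02  3.0000e-02  1.1695e+02]
 [-0.0000e+00  3.2000e-01 -9.5000e-01  5.3803e+02]
 [ 0.0000e+00  0.0000e+00  0.0000e+00  1.0000e+00]] [[ 8.22024784e-04 -9.47614370e-01 -3.19415608e-01  8.13856418e+01]
 [ 9.99999651e-01  8.26620449e-04  1.21180930e-04 -3.11468594e-01]
 [ 1.49202683e-04 -3.19415596e-01  9.47614718e-01 -1.42033664e+02]
 [ 0.00000000e+00  0.00000000e+00  0.00000000e+00  1.00000000e+00]] [[312.128137     0.         276.90553973]
 [  0.         312.128137   203.34280436]
 [  0.           0.           1.        ]] [0.02332214 0.         0.         0.         0.        ]
2.025 [ 5.30572622e-01  1.72494787e-01  1.17431667e-01  1.15857322e-04
 -1.51624518e+00 -2.00806262e+00] [[-0.996 -0.093 -0.   ]
 [-0.093  0.996 -0.   ]
 [ 0.    -0.    -1.   ]] [527.63800381 124.24653816 396.22131067] [-0.61611447 -0.30517864 -0.29964682]
```

View pics/w1.png

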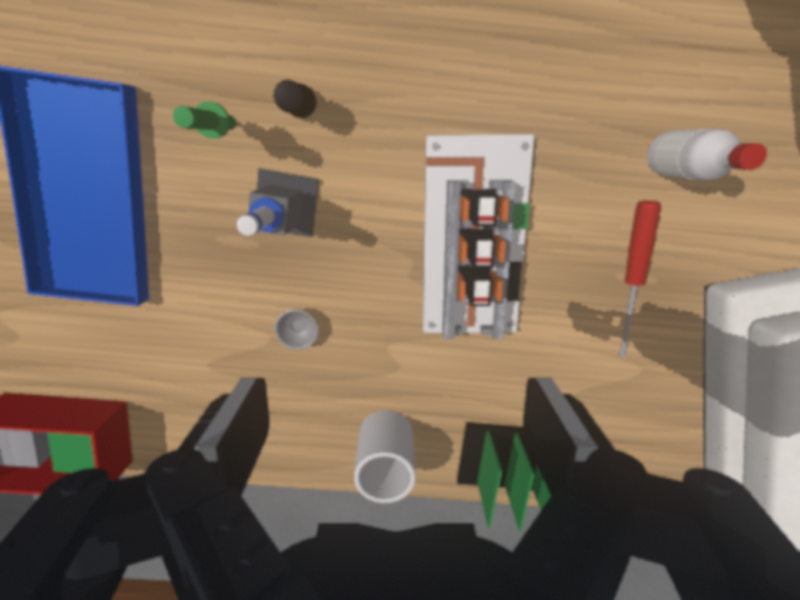

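```bash
python3 - <<'E'
from h import *
import pickle
d=pickle.load(open("w1.pkl","rb"))
c=lambda u,v,z:atz(d,u*.7,v*.7,z).round(1)
P=[c(427,136,12),c(535,135,12),c(520,332,12),c(424,331,12)]
for p in P: print(p)
P=np.array(P);print("centre",P.mean(0), "len",np.linalg.norm(P[3]-P[0]),np.linalg.norm(P[2]-P[1]),np.linalg.norm(P[1]-P[0]))
for a,b in((0,3),(1,2)):print(np.degrees(np.arctan2(*(P[b]-P[a])[[1,0]])))
for uv in((486,209),(484,250),(482,291)): print("mod",c(*uv,70),dep(d,uv[0]*.7,uv[1]*.7).round(1))
print("strip corner",c(479,161,14), c(427,161,14))
for n,uv,z in(("tray",(0,70),25),("",(134,86),25),("",(138,304),25),("",(28,292),25)):print(n,c(*uv,z))
C=cloud(d); 
# pen end, collar
print("pen end",c(247,225,150),dep(d,247*.7,225*.7)); print("collar", c(266,214,91))
z=d["z_map"]; print((z>0).mean())
save(d,"c3.png",(290,85,380,240),(464,800)) if 0 else None
im=d["image"]
a=cv2.resize(im[85:240,290,None] if 0 else im[85:240,285:385,::-1],(387,600),interpolation=cv2.INTER_CUBIC)
b=cv2.resize(im[100:180,155:230,::-1],(410,437),interpolation=cv2.INTER_CUBIC)
o=np.zeros((600,800,3),np.uint8);o[:,:387]=a;o[:437,390:]=b;cv2.imwrite("pics/c3.png",o)
E
```

```text
[439.  150.9  12. ]
[427. 270.  12.]
[663.4 297.5  12. ]
[673.9 174.9  12. ]
centre [550.825 223.325  12.   ] len 236.12287055683527 237.99413858328526 119.70300748101528
5.8337317913629025
6.635295234756044
mod [505.2 216.8  70. ] [505.1 216.6  70.9]
mod [548.7 221.7  70. ] [548.7 221.7  69.8]
mod [594.8 226.8  70. ] [594.7 226.7  70.4]
strip corner [459.9 212.2  14. ] [465.4 153.9  14. ]
tray [ 420.4 -291.8   25. ]
 [ 420.8 -159.4   25. ]
 [ 665.5 -177.5   25. ]
 [ 662.2 -305.    25. ]
pen end [528.9  -5.7 150. ] [529.37755993  -6.3832256  147.84852743]
collar [528.5  -5.4  91. ]
0.9960374149659864
```

View pics/c3.png

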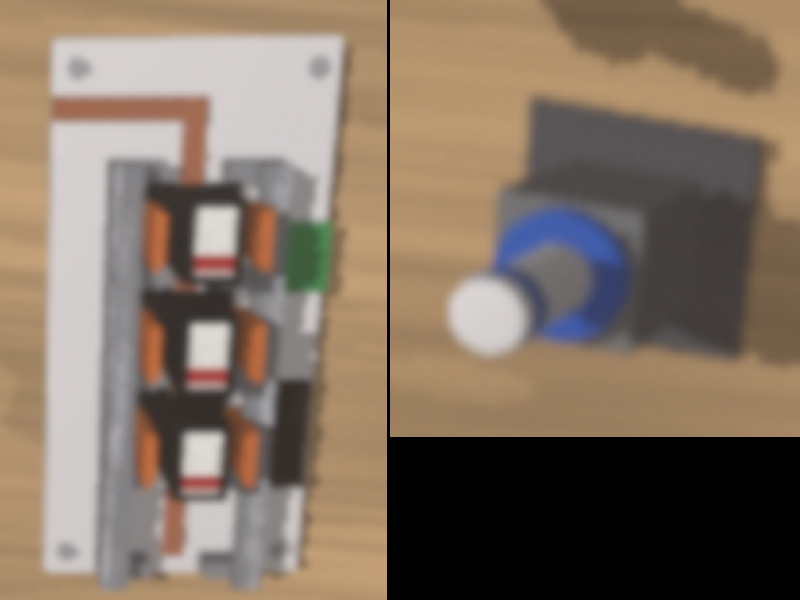

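Emit:
servo_tool(plan=[[-0.013,0.063,-0.157,0,0,0.009,1],[-0.013,0.063,-0.157,0,0,0,1],[-0.013,0.063,-0.157,0,0,0,1],[-0.013,0.063,-0.157,0,0,0,1],[-0.013,0.063,-0.157,0,0,0,1],[0,0,0,0,0,0,1],[0,0,0,0,0,0,1]])

```text
clock: 2.9
position: [509.7, 218.8, 162.6]
ee_rot: [-0.056, 0.998, 0.0, 0.001]
contact_force: [-0.3, -1.2, -0.4]
gripper_width: 85.6
grasp_force: 0.0
```

```bash
python3 - <<'E'
from h import *
import pickle
d=grab("wrist"); save(d,"w2.png",size=(800,600)); pickle.dump(d,open("w2.pkl","wb"))
s=arm.read_state();print(s["clock"],R.from_quat(s["ee_rot"]).as_matrix().round(3),s["position"],s["contact_force"])
hsv=cv2.cvtColor(d["image"],cv2.COLOR_RGB2HSV);C=cloud(d)
m=(hsv[...,0]>5)&(hsv[...,0]<18)&(hsv[...,1]>190)&(C[...,2]>64)&(C[...,2]<73)
k,l,st,ce=cv2.connectedComponentsWithStats(m.astype(np.uint8))
for j in range(1,k):
    if st[j,4]>20: P=C[l==j];print(st[j],ce[j].round(1),P.mean(0).round(1),P.min(0).round(1),P.max(0).round(1))
E
```

```text
2.95 [[-0.994 -0.111  0.004]
 [-0.111  0.994  0.002]
 [-0.004  0.002 -1.   ]] [509.87195879 219.06580816 163.19800777] [-0.75604612  0.30075569  0.343584  ]
```

View pics/w2.png

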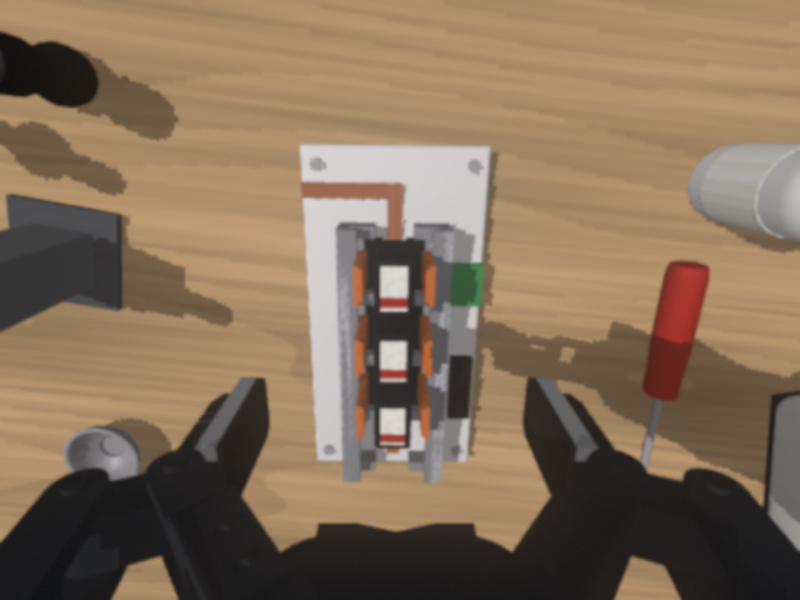

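```bash
python3 - <<'E'
from h import *
import pickle
d=pickle.load(open("w2.pkl","rb"))
c=lambda u,v,z:atz(d,u*.7,v*.7,z).round(1)
for uv in((394,287),(393.5,361),(392.5,426)): print("label",c(*uv,70),dep(d,uv[0]*.7,uv[1]*.7).round(1))
print("tabs outer top z67", c(354,252,67),c(437,252,67),(c(354,252,67)+c(437,252,67))/2)
P=np.array([c(301,146,12),c(490,146,12),c(469,461,12),c(318,460,12)]);print(P,P.mean(0))
for a,b in((0,3),(1,2)):print(np.degrees(np.arctan2(*(P[b]-P[a])[[1,0]])),np.linalg.norm(P[b]-P[a]))
print("strip corner",c(395,191,14))
print("mod0 top corners -x edge",c(366,240,70),c(424,240,70))
hsv=cv2.cvtColor(d["image"],cv2.COLOR_RGB2HSV)
m=(hsv[...,0]<20)&(hsv[...,1]>120)&(hsv[...,2]>150);m[:165]=0;m[320:]=0;m[:,:240]=0;m[:,312:]=0
k,l,st,ce=cv2.connectedComponentsWithStats(m.astype(np.uint8))
for j in range(1,k):
    if st[j,4]>40:
        print(st[j],ce[j].round(1),atz(d,*ce[j],55).round(1))
E
```

```text
label [505.7 217.3  70. ] [505.8 217.3  69.7]
label [551.2 222.1  70. ] [551.2 222.1  70.1]
label [595.8 226.4  70. ] [595.5 226.3  70.4]
tabs outer top z67 [489.1 193.5  67. ] [484.1 238.5  67. ] [486.6 216.   67. ]
[[439.5 151.6  12. ]
 [426.4 268.4  12. ]
 [662.7 294.4  12. ]
 [675.  175.4  12. ]] [550.9  222.45  12.  ]
5.770808118181897 236.69957752391534
6.278975485986903 237.72608186734587
strip corner [459.9 212.7  14. ]
mod0 top corners -x edge [481.1 199.5  70. ] [477.6 230.3  70. ]
[247 186   7  28 156] [250.2 199.4] [511.8 196.3  55. ]
[298 187   7  28 166] [300.9 199.9] [507.5 238.7  55. ]
[267 209  17   6  89] [274.9 211.8] [520.5 218.1  55. ]
[249 238   6  25 119] [250.9 250.2] [559.  200.9  55. ]
[296 238   6  26 132] [298.7 251. ] [555.1 243.3  55. ]
[267 260  16   4  62] [274.7 261.5] [567.9 223.2  55. ]
[249 284   6  23 107] [251.7 294.8] [605.1 205.6  55. ]
[295 285   6  22 112] [297.5 294.8] [600.3 248.2  55. ]
[267 305  15   4  59] [274.1 306.5] [615.7 227.9  55. ]
```

Emit:
servo_tool(plan=[[-0.013,-0.005,-0.1,0,0,-0.005,1],[0,0,-0.1,0,0,0,1],[0,0,-0.1,0,0,0,1],[0,0,-0.08,0,0,0,1],[0,0,0,0,0,0,1],[0,0,0,0,0,0,1],[0,0,0,0,0,0,1]])

```text
clock: 3.82
position: [505.5, 218.5, 48.6]
ee_rot: [-0.051, 0.999, 0.001, 0.001]
contact_force: [0.9, -0.2, 0.3]
gripper_width: 85.7
grasp_force: 0.0
```

```bash
python3 - <<'E'
from h import *
s=arm.read_state();print(s["clock"],R.from_quat(s["ee_rot"]).as_matrix().round(3),s["position"],s["contact_force"])
E
```

```text
3.825 [[-0.995 -0.102  0.003]
 [-0.102  0.995  0.002]
 [-0.003  0.002 -1.   ]] [505.48774542 218.45364623  48.62363207] [ 0.87273238 -0.20821679  0.33384553]
```

Emit:
servo_tool(plan=[[0.002,-0.003,-0.031,0,0,0,1],[0,0,0,0,0,0,0.6],[0,0,0,0,0,0,0.6],[0,0,0,0,0,0,0.3],[0,0,0,0,0,0,0.3],[0,0,0,0,0,0,0.3],[0,0,0,0,0,0,0.3],[0,0,0,0,0,0,0.3]])

```text
clock: 4.82
position: [505.5, 217.2, 39.5]
ee_rot: [-0.051, 0.999, 0.0, 0.001]
contact_force: [-2.3, -2.0, 10.3]
gripper_width: 29.0
grasp_force: 60.5
```

```bash
python3 - <<'E'
from h import *
s=arm.read_state();print(s["position"],s["contact_force"],s["wrist_torque"],s["gripper_width"],s["grasp_force"])
d=grab("wrist"); save(d,"w3.png",size=(800,600))
E
```

```text
[505.49521273 217.17941153  39.48205624] [-2.27806727 -1.9898221  10.26352269] [-0.33411103  0.85118421  0.00626864] 28.994780943178526 60.4714035987854
```

View pics/w3.png

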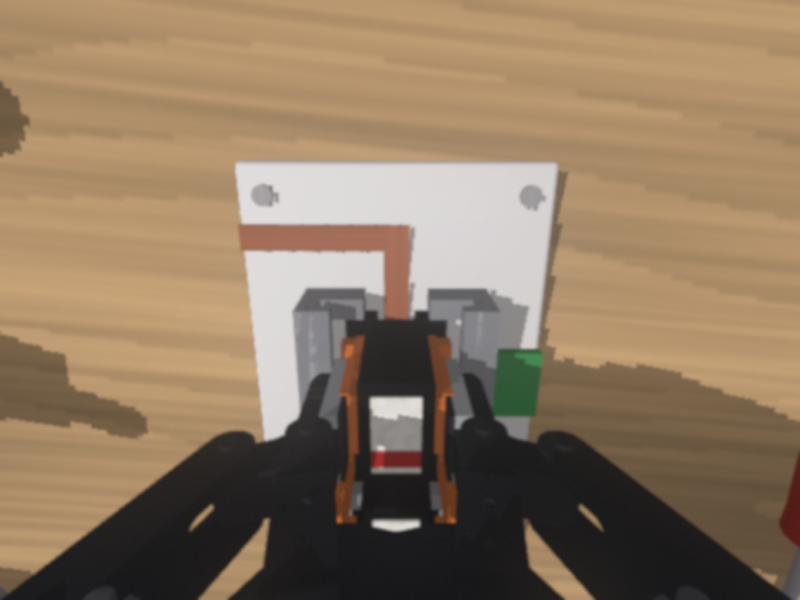

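Emit:
servo_tool(plan=[[0,0,0.008,0,0,0,0.3],[0,0,0.008,0,0,0,0.3],[0,0,0.008,0,0,0,0.3],[0,0,0,0,0,0,0.3]])

```text
clock: 5.38
position: [505.1, 217.0, 44.7]
ee_rot: [-0.051, 0.999, 0.0, -0.0]
contact_force: [0.0, 0.4, -1.0]
gripper_width: 28.7
grasp_force: 59.6
```

Emit:
servo_tool(plan=[[0,0,0.05,0,0,0,0.3],[0,0,0.05,0,0,0,0.3],[0,0,0.15,0,0,0,0.3],[0,0,0.19,0,0,0,0.3],[0,0,0.13,0,0,0,0.3],[-0.01,-0.13,0,0,0,-0.04,0.3],[-0.013,-0.17,0,0,0,-0.04,0.3],[-0.013,-0.17,0,0,0,0,0.3],[-0.013,-0.17,0,0,0,0,0.3],[-0.013,-0.17,0,0,0,0,0.3],[-0.013,-0.17,0,0,0,0,0.3],[-0.013,-0.17,0,0,0,0,0.3],[-0.013,-0.17,0,0,0,0,0.3],[-0.013,-0.16,0,0,0,0,0.3],[0,0,0,0,0,0,0.3],[0,0,0,0,0,0,0.3]])

```text
clock: 7.38
position: [470.6, -227.0, 216.4]
ee_rot: [0.029, 1.0, 0.0, 0.0]
contact_force: [0.1, -0.1, -0.7]
gripper_width: 29.2
grasp_force: 59.6
```

```bash
cat > chk.py <<'E'
from h import *
import pickle,sys
def tray(d):
    hsv=cv2.cvtColor(d["image"],cv2.COLOR_RGB2HSV);C=cloud(d)
    m=(hsv[...,0]>105)&(hsv[...,0]<125)&(hsv[...,1]>150)&(C[...,0]>250)&(C[...,0]<850)&(C[...,1]<-80)&(C[...,1]>-420)&(C[...,2]<40)
    k,l,st,ce=cv2.connectedComponentsWithStats(m.astype(np.uint8)); return st[1+np.argmax(st[1:,4])]
print(tray(pickle.load(open("scene0.pkl","rb"))),tray(grab("scene")))
print(tray(pickle.load(open("side0.pkl","rb"))),tray(grab("side")))
s=arm.read_state();print(s["clock"],R.from_quat(s["ee_rot"]).as_matrix().round(3)[:,1],s["position"].round(1),s["contact_force"].round(1),s["gripper_width"],s["grasp_force"])
E
python3 chk.py; python3 - <<'E'
from h import *
d=grab("wrist"); save(d,"w4.png",size=(800,600))
import pickle; pickle.dump(d,open("w4.pkl","wb"))
E
```

```text
[ 165  245  125   94 6028] [ 165  245  125   94 6026]
[ 267  164   89   42 1925] [ 267  164   89   42 1932]
7.475 [0.057 0.998 0.   ] [ 470.9 -226.3  216.3] [-0.2  0.1 -1.2] 28.94974109933304 59.628857374191284
```

View pics/w4.png

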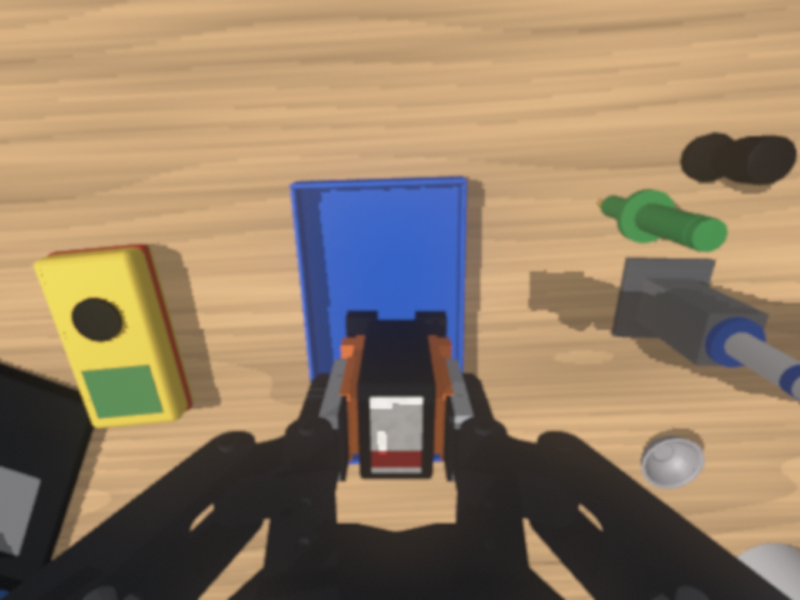

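```bash
python3 - <<'E'
from h import *
import pickle
d=pickle.load(open("w4.pkl","rb"))
for u,v in((292,184),(466,178),(466,360)): print(atz(d,u*.7,v*.7,25).round(1))
E
```

```text
[ 416.  -298.9   25. ]
[ 418.8 -172.3   25. ]
[ 566.2 -173.1   25. ]
```

Emit:
servo_tool(plan=[[0.003,-0.033,-0.15,0,0,0.01,0.3],[0,0,-0.15,0,0,0,0.3],[0,0,-0.15,0,0,0,0.3],[0,0,-0.13,0,0,0,0.3],[0,0,-0.02,0,0,0,0.3],[0,0,-0.006,0,0,0,0.3],[0,0,0,0,0,0,0.3]])

```text
clock: 8.4
position: [473.1, -237.0, 35.6]
ee_rot: [0.019, 1.0, -0.0, 0.002]
contact_force: [-0.0, -0.3, -0.7]
gripper_width: 29.0
grasp_force: 59.7
```

Emit:
servo_tool(plan=[[0,0,-0.006,0,0,0,0.3],[0,0,-0.006,0,0,0,0.3],[0,0,0,0,0,0,0.3]])

```text
clock: 8.78
position: [472.3, -237.1, 31.5]
ee_rot: [0.019, 1.0, -0.0, 0.001]
contact_force: [-0.9, 1.1, 4.7]
gripper_width: 29.0
grasp_force: 60.7
```

Emit:
servo_tool(plan=[[0,0,0,0,0,0,0.8],[0,0,0,0,0,0,0.8],[0,0,0,0,0,0,0.8],[0,0,0.1,0,0,0,0.8],[0,0,0.17,0,0,0,0.8],[0,0,0.17,0,0,0,0.8],[0,0,0.17,0,0,0,0.8],[0.029,0.17,0,0,0,0.071,1],[0.029,0.17,0,0,0,0,1],[0.029,0.17,0,0,0,0,1],[0.029,0.17,0,0,0,0,1],[0.029,0.17,0,0,0,0,1],[0.029,0.17,0,0,0,0,1],[0.029,0.17,0,0,0,0,1],[0.029,0.17,0,0,0,0,1],[0.029,0.17,0,0,0,0,1],[0,0,-0.2,0,0,0,1],[0,0,-0.1,0,0,0,1],[0,0,0,0,0,0,1],[0,0,0,0,0,0,1]])

```text
clock: 11.28
position: [551.1, 222.5, 124.9]
ee_rot: [-0.052, 0.999, 0.0, 0.001]
contact_force: [-1.0, -0.1, 1.0]
gripper_width: 85.6
grasp_force: 0.0
```

```bash
python3 chk.py; python3 - <<'E'
from h import *
d=grab("wrist"); save(d,"w5.png",size=(800,600))
import pickle; pickle.dump(d,open("w5.pkl","wb"))
d=grab("scene"); save(d,"s5.png",(120,140,400,350),(800,600))
E
```

```text
[ 165  245  125   94 6028] [ 165  245  125   94 5476]
[ 267  164   89   42 1925] [336 176  20  30 371]
11.375 [-0.104  0.995  0.002] [551.2 222.6 125.4] [-0.2  0.3  0.5] 85.4067079583709 0.0
```

View pics/s5.png

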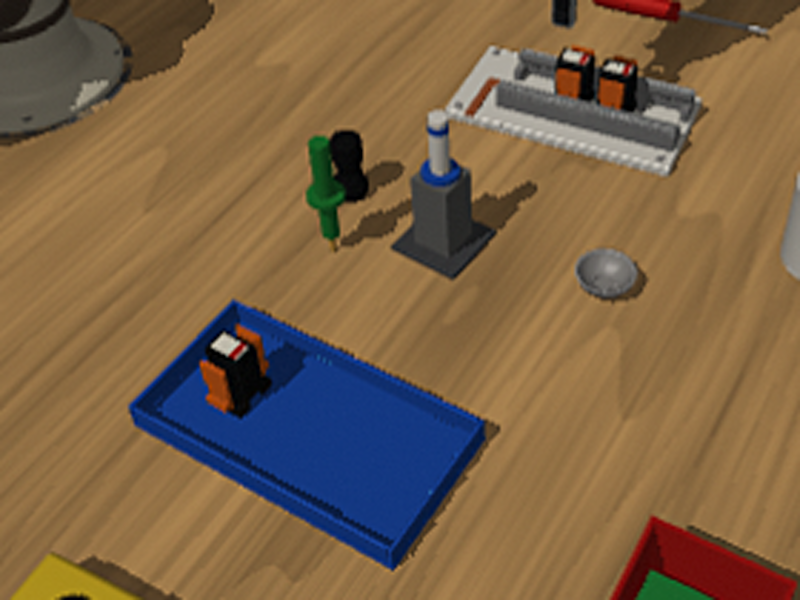

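```bash
python3 - <<'E'
from h import *
import pickle
d=pickle.load(open("w5.pkl","rb"))
hsv=cv2.cvtColor(d["image"],cv2.COLOR_RGB2HSV);C=cloud(d)
for lo,hi,nm in((lambda:(hsv[...,0]<20)&(hsv[...,1]>120)&(hsv[...,2]>120)&(C[...,2]>35)&(C[...,2]<68),0,"tab"),(lambda:(hsv[...,1]<60)&(hsv[...,2]>120)&(C[...,2]>66)&(C[...,2]<75),0,"label")):
    k,l,st,ce=cv2.connectedComponentsWithStats(lo().astype(np.uint8))
    for j in range(1,k):
        if st[j,4]>60: P=C[l==j];print(nm,st[j],P.mean(0).round(1),P.min(0).round(1),P.max(0).round(1))
E
```

```text
tab [243 195   8  43 256] [551.6 201.1  63.7] [541.3 198.1  35.3] [565.5 204.3  67.7]
tab [300 200  10  38 278] [548.5 241.9  63.3] [537.3 238.3  36.5] [573.  250.   67.9]
tab [245 247   8  45 222] [595.7 205.5  63. ] [585.9 202.8  35.1] [609.7 208.6  67.5]
label [264 206  24  25 578] [547.1 221.2  70.2] [537.6 212.6  68.7] [556.9 229.7  71.8]
label [265 265  21  23 456] [592.1 225.1  70.1] [583.2 217.3  68.4] [602.1 232.7  72.2]
```

Emit:
servo_tool(plan=[[-0.003,-0.003,-0.1,0,0,0,1],[0,0,-0.1,0,0,0,1],[0,0,-0.07,0,0,0,1],[0,0,-0.014,0,0,0,1],[0,0,0,0,0,0,1],[0,0,0,0,0,0,1]])

```text
clock: 12.22
position: [549.9, 221.7, 39.5]
ee_rot: [-0.052, 0.999, 0.001, 0.001]
contact_force: [-0.4, -0.6, 0.3]
gripper_width: 85.5
grasp_force: 0.0
```

Emit:
servo_tool(plan=[[0,0,0,0,0,0,0.6],[0,0,0,0,0,0,0.6],[0,0,0,0,0,0,0.3],[0,0,0,0,0,0,0.3],[0,0,0,0,0,0,0.3],[0,0,0,0,0,0,0.3],[0,0,0,0,0,0,0.3],[0,0,0.008,0,0,0,0.3],[0,0,0.008,0,0,0,0.3],[0,0,0.008,0,0,0,0.3],[0,0,0,0,0,0,0.3]])

```text
clock: 13.6
position: [549.1, 221.2, 45.2]
ee_rot: [-0.052, 0.999, -0.0, -0.0]
contact_force: [-0.1, -0.3, -1.3]
gripper_width: 29.2
grasp_force: 59.4
```

Emit:
servo_tool(plan=[[0,0,0.05,0,0,0,0.3],[0,0,0.05,0,0,0,0.3],[0,0,0.15,0,0,0,0.3],[0,0,0.19,0,0,0,0.3],[0,0,0.13,0,0,0,0.3],[-0.003,-0.17,0,0,0,-0.035,0.3],[-0.003,-0.17,0,0,0,-0.035,0.3],[-0.003,-0.17,0,0,0,0,0.3],[-0.003,-0.17,0,0,0,0,0.3],[-0.003,-0.17,0,0,0,0,0.3],[-0.003,-0.17,0,0,0,0,0.3],[-0.003,-0.17,0,0,0,0,0.3],[-0.003,-0.17,0,0,0,0,0.3],[0,-0.17,0,0,0,0,0.3],[0,0,0,0,0,0,0.3],[0,0,0,0,0,0,0.3]])

```text
clock: 15.6
position: [541.7, -237.8, 217.0]
ee_rot: [0.018, 1.0, 0.0, 0.0]
contact_force: [-0.2, 0.9, -0.9]
gripper_width: 29.4
grasp_force: 59.7
```

```bash
python3 chk.py
```

```text
[ 165  245  125   94 6028] [ 165  245  125   94 5479]
[ 267  164   89   42 1925] [ 267  164   62   37 1438]
15.7 [0.035 0.999 0.   ] [ 542.  -236.9  216.9] [-0.1  0.5 -1.1] 29.17557819050373 59.740272760391235
```

Emit:
servo_tool(plan=[[0,0,-0.15,0,0,0,0.3],[0,0,-0.15,0,0,0,0.3],[0,0,-0.15,0,0,0,0.3],[0,0,-0.13,0,0,0,0.3],[0,0,-0.02,0,0,0,0.3],[0,0,-0.01,0,0,0,0.3],[0,0,-0.006,0,0,0,0.3],[0,0,0,0,0,0,0.3]])

```text
clock: 16.7
position: [542.7, -237.9, 32.9]
ee_rot: [0.018, 1.0, -0.0, 0.001]
contact_force: [-0.4, 1.1, -0.8]
gripper_width: 29.2
grasp_force: 59.8
```

Emit:
servo_tool(plan=[[0,0,-0.005,0,0,0,0.3],[0,0,0,0,0,0,0.8],[0,0,0,0,0,0,0.8],[0,0,0,0,0,0,0.8],[0,0,0.1,0,0,0,0.8],[0,0,0.17,0,0,0,0.8],[0,0,0.17,0,0,0,0.8],[0,0,0.17,0,0,0,0.8],[0.019,0.172,0,0,0,0.07,1],[0.019,0.172,0,0,0,0,1],[0.019,0.172,0,0,0,0,1],[0.019,0.172,0,0,0,0,1],[0.019,0.172,0,0,0,0,1],[0.02,0.172,0,0,0,0,1],[0.02,0.172,0,0,0,0,1],[0.02,0.172,0,0,0,0,1],[0.02,0.172,0,0,0,0,1],[0,0,-0.2,0,0,0,1],[0,0,-0.1,0,0,0,1],[0,0,0,0,0,0,1]])

```text
clock: 19.2
position: [592.8, 225.7, 120.0]
ee_rot: [-0.052, 0.999, -0.002, -0.003]
contact_force: [-0.9, 0.2, 1.3]
gripper_width: 85.2
grasp_force: 0.0
```

Emit:
servo_tool(plan=[[0,0,0,0,0,0,1],[0,0,0,0,0,0,1]])

```text
clock: 19.45
position: [595.6, 227.0, 125.2]
ee_rot: [-0.052, 0.999, 0.001, 0.002]
contact_force: [0.1, 0.8, 0.7]
gripper_width: 85.3
grasp_force: 0.0
```

```bash
python3 chk.py; python3 - <<'E'
from h import *
d=grab("wrist")
hsv=cv2.cvtColor(d["image"],cv2.COLOR_RGB2HSV);C=cloud(d)
for m,nm in(((hsv[...,0]<20)&(hsv[...,1]>120)&(hsv[...,2]>120)&(C[...,2]>35)&(C[...,2]<68),"tab"),((hsv[...,1]<60)&(hsv[...,2]>120)&(C[...,2]>66)&(C[...,2]<75),"label")):
    k,l,st,ce=cv2.connectedComponentsWithStats(m.astype(np.uint8))
    for j in range(1,k):
        if st[j,4]>60: P=C[l==j];print(nm,st[j],P.mean(0).round(1),P.min(0).round(1),P.max(0).round(1))
E
```

```text
[ 165  245  125   94 6028] [ 165  245  125   94 4912]
[ 267  164   89   42 1925] [ 269  165   60   36 1083]
19.55 [-0.103  0.995  0.001] [595.1 226.8 124.7] [-0.4 -0.5  0.1] 85.46788154702838 0.0
tab [243 197   9  42 244] [596.6 205.6  64.4] [586.1 202.5  43. ] [609.8 208.7  67.6]
tab [301 202   9  38 277] [593.2 246.3  63.8] [582.  242.9  36.6] [612.  254.2  67.7]
label [265 207  23  26 593] [591.9 225.6  70.2] [582.3 217.5  68. ] [601.9 234.2  72.2]
```

Emit:
servo_tool(plan=[[0,-0.003,-0.1,0,0,0,1],[0,0,-0.1,0,0,0,1],[0,0,-0.07,0,0,0,1],[0,0,-0.014,0,0,0,1],[0,0,0,0,0,0,1],[0,0,0,0,0,0,0.6],[0,0,0,0,0,0,0.6],[0,0,0,0,0,0,0.3],[0,0,0,0,0,0,0.3],[0,0,0,0,0,0,0.3],[0,0,0,0,0,0,0.3],[0,0,0,0,0,0,0.3],[0,0,0.008,0,0,0,0.3],[0,0,0.008,0,0,0,0.3],[0,0,0.008,0,0,0,0.3],[0,0,0,0,0,0,0.3]])

```text
clock: 21.6
position: [594.4, 225.6, 44.9]
ee_rot: [-0.052, 0.999, -0.0, -0.0]
contact_force: [-0.7, 0.6, -1.1]
gripper_width: 28.9
grasp_force: 59.7
```

Third module free; carry to slot 2 (612, -240).

Emit:
servo_tool(plan=[[0,0,0.05,0,0,0,0.3],[0,0,0.05,0,0,0,0.3],[0,0,0.15,0,0,0,0.3],[0,0,0.19,0,0,0,0.3],[0,0,0.13,0,0,0,0.3],[0.007,-0.172,0,0,0,-0.035,0.3],[0.007,-0.172,0,0,0,-0.035,0.3],[0.007,-0.172,0,0,0,0,0.3],[0.007,-0.172,0,0,0,0,0.3],[0.007,-0.172,0,0,0,0,0.3],[0.007,-0.172,0,0,0,0,0.3],[0.007,-0.172,0,0,0,0,0.3],[0.007,-0.172,0,0,0,0,0.3],[0,-0.172,0,0,0,0,0.3],[0,0,0,0,0,0,0.3],[0,0,0,0,0,0,0.3]])

```text
clock: 23.6
position: [611.0, -238.6, 216.7]
ee_rot: [0.018, 1.0, 0.0, 0.0]
contact_force: [0.5, 1.8, -0.4]
gripper_width: 29.1
grasp_force: 59.8
```

```bash
python3 chk.py
```

```text
[ 165  245  125   94 6028] [ 165  245  125   94 4916]
[ 267  164   89   42 1925] [ 267  164   62   37 1225]
23.7 [0.035 0.999 0.   ] [ 611.3 -237.6  216.7] [ 0.3 -0.4 -0.5] 28.95441540602928 59.763286113739014
```

Emit:
servo_tool(plan=[[0.003,-0.005,-0.15,0,0,0,0.3],[0,0,-0.15,0,0,0,0.3],[0,0,-0.15,0,0,0,0.3],[0,0,-0.13,0,0,0,0.3],[0,0,-0.02,0,0,0,0.3],[0,0,-0.01,0,0,0,0.3],[0,0,-0.01,0,0,0,0.3],[0,0,0,0,0,0,0.3]])

```text
clock: 24.7
position: [613.9, -240.3, 32.6]
ee_rot: [0.018, 1.0, -0.0, 0.002]
contact_force: [-0.2, 1.9, 3.4]
gripper_width: 28.8
grasp_force: 60.6
```

Emit:
servo_tool(plan=[[0,0,0,0,0,0,0.8],[0,0,0,0,0,0,0.8],[0,0,0,0,0,0,0.8],[0,0,0.1,0,0,0,0.8],[0,0,0.17,0,0,0,0.8],[0,0,0.17,0,0,0,0.8],[0,0,0.17,0,0,0,0.8],[0,0,0.13,0,0,0,0.8],[-0.056,0.156,0,0,0,0.07,1],[-0.056,0.156,0,0,0,0,1],[-0.056,0.156,0,0,0,0,1],[-0.056,0.156,0,0,0,0,1],[-0.056,0.156,0,0,0,0,1],[0,0,0,0,0,0,1],[0,0,0,0,0,0,1],[0,0,0,0,0,0,1]])

```text
clock: 26.7
position: [528.4, -7.1, 251.8]
ee_rot: [-0.051, 0.999, -0.0, -0.0]
contact_force: [-0.3, -0.2, 0.5]
gripper_width: 85.4
grasp_force: 0.0
```

```bash
python3 chk.py; python3 - <<'E'
from h import *
import pickle
s=grab("scene"); d=grab("wrist"); pickle.dump(d,open("w6.pkl","wb"))
a=cv2.resize(s["image"][140:350,120:400,::-1],(400,300)); b=cv2.resize(d["image"][:,:,::-1],(400,300),interpolation=cv2.INTER_AREA)
c=cv2.resize(d["image"][140:340,200:360,::-1],(400,500))
o=np.zeros((600,800,3),np.uint8);o[:300,:400]=a;o[300:,:400]=b;o[:500,400:]=c;cv2.imwrite("pics/m6.png",o)
C=cloud(d);
m=(C[...,2]>143)&(C[...,2]<156)&(np.hypot(C[...,0]-529,C[...,1]+6)<30); P=C[m];print("top",len(P),P.mean(0),P.min(0),P.max(0))
hsv=cv2.cvtColor(d["image"],cv2.COLOR_RGB2HSV)
m=(hsv[...,0]>105)&(hsv[...,0]<125)&(hsv[...,1]>120)&(abs(C[...,2]-91)<5)&(np.hypot(C[...,0]-529,C[...,1]+6)<40);P=C[m];print("collar",len(P),P.min(0),P.max(0),cv2.minEnclosingCircle(P[:,:2].astype(np.float32)))
E
```

```text
[ 165  245  125   94 6028] [ 165  245  125   94 4331]
[ 267  164   89   42 1925] [295 167  34  34 655]
26.8 [-0.102  0.995 -0.   ] [528.4  -7.2 251.7] [ 0.5 -0.8 -0.2] 85.43797054809225 0.0
top 373 [528.32827839  -7.02559972 148.98702572] [520.48283049 -15.63358714 143.03175482] [538.00319717   1.85335155 151.50844704]
collar 370 [512.43707755 -22.63216346  87.59986466] [541.68500925   8.40823511  92.25111563] ((528.7550048828125, -6.934937477111816), 16.52902603149414)
```

View pics/m6.png

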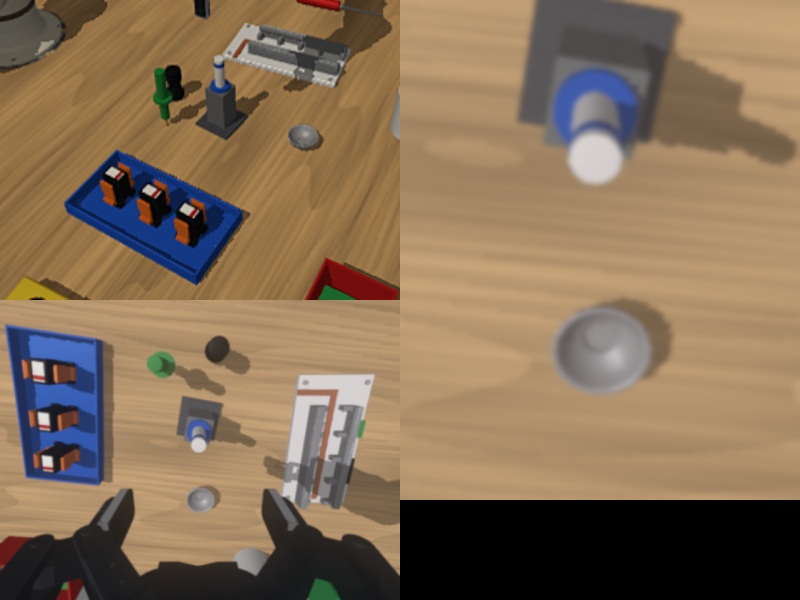

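Emit:
servo_tool(plan=[[0,0,-0.15,0,0,0,1],[0,0,-0.15,0,0,0,1],[0,0,-0.13,0,0,0,1],[0,0,-0.076,0,0,0,1],[0,0,0,0,0,0,1],[0,0,0,0,0,0,1],[0,0,0,0,0,0,1]])

```text
clock: 27.78
position: [529.1, -6.1, 101.6]
ee_rot: [-0.052, 0.999, 0.0, 0.001]
contact_force: [0.6, 0.2, 0.1]
gripper_width: 85.2
grasp_force: 0.0
```

```bash
python3 chk.py | tail -1
```

```text
27.875 [-0.104  0.995  0.   ] [528.7  -6.1 101.3] [ 0.  -0.1  0.5] 85.24082219426377 0.0
```

Emit:
servo_tool(plan=[[0,-0.002,0,0,0,0,0.5],[0,0,0,0,0,0,0.5],[0,0,0,0,0,0,0.25],[0,0,0,0,0,0,0.25],[0,0,0,0,0,0,0.1],[0,0,0,0,0,0,0.1],[0,0,0,0,0,0,0.1],[0,0,0,0,0,0,0.1],[0,0,0,0,0,0,0.1],[0,0,0,0,0,0,0.1]])

```text
clock: 29.12
position: [528.2, -6.8, 100.3]
ee_rot: [-0.052, 0.999, 0.0, 0.0]
contact_force: [0.8, 0.2, 1.4]
gripper_width: 16.4
grasp_force: 58.4
```

```bash
python3 chk.py | tail -1
```

```text
29.225 [-0.104  0.995  0.   ] [528.2  -6.8 100.3] [-0.4  0.4  1.1] 16.66938574688857 58.4189110994339
```

Emit:
servo_tool(plan=[[0,0,0.03,0,0,0,0.1],[0,0,0.08,0,0,0,0.1],[0,0,0.12,0,0,0,0.1],[0,0,0.12,0,0,0,0.1],[0,0,0,0,0,0,0.1],[0.02,0.14,0,0,0,0,0.1],[0.02,0.14,0,0,0,0,0.1],[0.02,0.14,0,0,0,0,0.1],[0.02,0.14,0,0,0,0,0.1],[0.02,0.14,0,0,0,0,0.1],[0,0,0,0,0,0,0.1],[0,0,0,0,0,0,0.1]])

```text
clock: 30.72
position: [557.3, 202.7, 204.1]
ee_rot: [-0.052, 0.999, -0.001, -0.001]
contact_force: [0.6, -0.5, -0.4]
gripper_width: 16.7
grasp_force: 58.6
```

```bash
cat > strip.py <<'E'
from h import *
import pickle
def strip(d,nm):
    hsv=cv2.cvtColor(d["image"],cv2.COLOR_RGB2HSV)
    H,W=hsv.shape[:2]; uu,vv=np.meshgrid(np.arange(W),np.arange(H))
    D=dict(d); D["z_map"]=np.ones((H,W)); 
    Q=cloud(D); o=d["c2w"][:3,3]; r=Q-o; G=o+r*((14-o[2])/r[...,2])[...,None]
    c0=np.array([550.5,222]);th=np.radians(5.9);e=np.array([np.cos(th),np.sin(th)]);n=np.array([-e[1],e[0]])
    X=(G[...,:2]-c0)@e;Y=(G[...,:2]-c0)@n
    m=(hsv[...,0]<15)&(hsv[...,1]>75)&(hsv[...,2]>40)
    m1=m&(X>-78)&(X<112)&(abs(Y)<12)
    if m1.sum()>50:
        mid=[];
        for x in range(-75,110,10):
            k=m1&(abs(X-x-5)<5)
            if k.sum()>15: mid.append((x+5,Y[k].min(),Y[k].max(),Y[k].mean()))
        mid=np.array(mid);print(nm,"long n",m1.sum(),"Y(x) fit",np.polyfit(mid[:,0],mid[:,3],1),"\n",mid.round(1).tolist(),"xmax",X[m1].max())
    m2=m&(X>-115)&(X<-75)&(Y<-8)&(Y>-62)
    if m2.sum()>30: print(nm,"short n",m2.sum(),"X mean",X[m2].mean(),np.percentile(X[m2],[2,98]),np.polyfit(Y[m2],X[m2],1),"Ymin",Y[m2].min())
if __name__=="__main__":
    for f in("w1","w2","w5","w6"): strip(pickle.load(open(f+".pkl","rb")),f)
    d=grab("wrist");pickle.dump(d,open("w7.pkl","wb"));strip(d,"w7");save(d,"w7.png",size=(800,600))
    for n in("scene","side"):strip(grab(n),n)
    s=arm.read_state();print(s["position"],s["contact_force"],s["gripper_width"])
E
python3 strip.py
```

```text
w1 long n 322 Y(x) fit [ 0.013884   -2.11953664] 
 [[-70.0, -4.6, 3.5, -0.7], [-60.0, -4.3, 2.5, -0.8], [-40.0, -11.6, -7.9, -9.8], [-30.0, -11.2, 11.0, -0.6], [-20.0, -5.3, 11.1, 1.2], [10.0, -11.1, -7.3, -9.2], [20.0, -10.6, 10.4, -0.3], [70.0, -11.9, 11.3, -0.5], [80.0, -4.4, 11.4, 1.7], [90.0, -4.1, 1.7, -1.2], [100.0, -5.2, 2.1, -1.2]] xmax 108.12072052374464
w1 short n 165 X mean -90.96601832313652 [-94.23732192 -87.68427174] [ 9.9197937e-03 -9.0622509e+01] Ymin -60.432031282081674
w2 long n 576 Y(x) fit [-0.0032908  -0.62346298] 
 [[-70.0, -4.9, 3.6, -0.3], [-60.0, -4.9, 3.6, -0.7], [-20.0, -10.7, 10.1, -0.5], [-10.0, -10.7, 10.1, -0.5], [40.0, -10.9, 10.1, -0.6], [90.0, -11.1, 9.9, -2.1], [100.0, -11.1, 10.0, -0.1], [110.0, -4.4, 3.4, -0.9]] xmax 109.00535502046026
w2 short n 564 X mean -91.30031206790062 [-95.57259648 -87.01569948] [ 1.15109905e-02 -9.09015374e+01] Ymin -60.76024639951772
w5 long n 1334 Y(x) fit [-0.00402845 -0.50712387] 
 [[-70.0, -4.3, 4.3, -0.3], [-60.0, -5.1, 4.3, -0.3], [-50.0, -4.4, 3.6, -0.4], [-40.0, -4.4, 3.7, -0.4], [-30.0, -4.5, 3.8, -0.4], [-20.0
[... 1532 characters left out ...]
03 -9.14535836e+01] Ymin -61.158716638323924
scene short n 40 X mean -89.54676728621553 [-94.63543831 -84.69157253] [-2.16629021e-03 -8.96259293e+01] Ymin -61.99583490367235
side long n 260 Y(x) fit [ 0.00496277 -0.34739392] 
 [[-70.0, -5.2, 5.2, -0.7]] xmax 109.12711044107947
side short n 83 X mean -92.81488266596531 [-97.52304618 -88.04993041] [-2.30789526e-04 -9.28228630e+01] Ymin -60.620203693216546
[557.83857418 202.06823944 204.99746858] [ 0.24469187 -1.25655099 -0.39941528] 16.428078981888344strip.py:17: RankWarning: Polyfit may be poorly conditioned
  mid=np.array(mid);print(nm,"long n",m1.sum(),"Y(x) fit",np.polyfit(mid[:,0],mid[:,3],1),"\n",mid.round(1).tolist(),"xmax",X[m1].max())
```

View pics/w7.png

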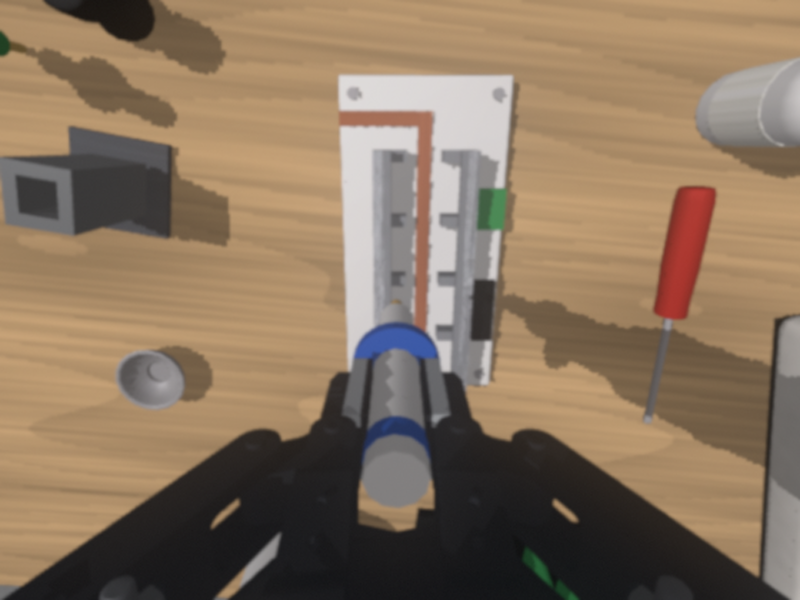

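```bash
python3 - <<'E'
from h import *
import pickle
d=pickle.load(open("w7.pkl","rb")); s=arm.read_state();print(s["position"])
T=d["c2w"]@np.linalg.inv(d["mount"]); print("tcp at image",T[:3,3],T[:3,2])
tip=T[:3,3]+T[:3,2]*82.3; print(tip, proj(d,tip)/.7, "collar underside", proj(d,T[:3,3]+T[:3,2]*15.3)/.7,"end",proj(d,T[:3,3]-T[:3,2]*49.7)/.7)
print(atz(d,397*.7,303*.7,tip[2]))
save(d,"x.png",(230,185,330,265),(800,600))
e=np.array([.9951,.0985]);n=np.array([-.0985,.9951])
for x,y in((103,0),(-92,0),(-92,-55)):print(x,y,np.array([550.6,221.4])+x*e+y*n)
E
```

```text
[557.83857418 202.06823944 204.99746858]
tcp at image [557.34445332 202.7201544  204.12062997] [-0.00229799 -0.00121183 -0.99999663]
[557.15532836 202.62042097 121.82090771] [[396.11425127 300.71059779]] collar underside [[396.2840072  358.95524678]] end [[396.63335284 478.39267294]]
[558.40212862 203.22928841 121.82090771]
103 0 [653.0953 231.5455]
-92 0 [459.0508 212.338 ]
-92 -55 [464.4683 157.6075]
```

View pics/x.png

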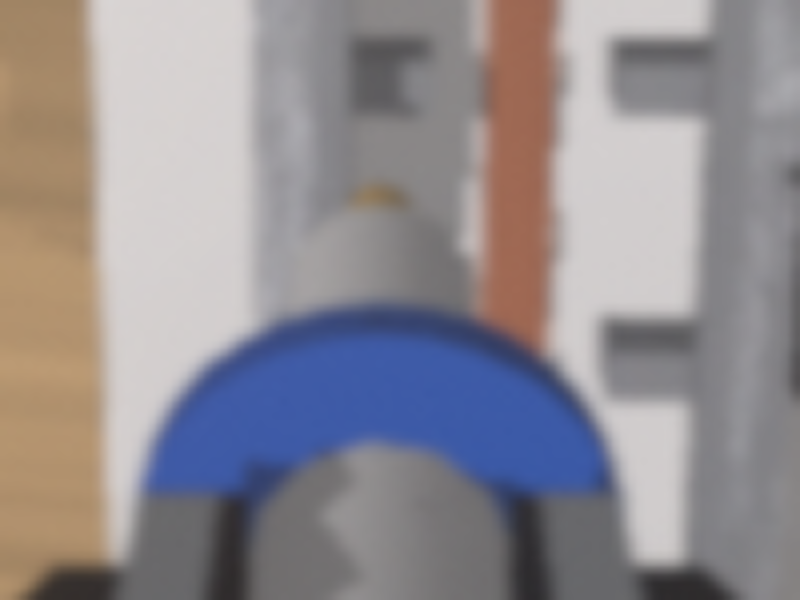

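Emit:
servo_tool(plan=[[0.107,0.033,0,0,0,0,0.1],[0.107,0.033,-0.06,0,0,0,0.1],[0.105,0.031,-0.06,0,0,0,0.1],[0,0,-0.06,0,0,0,0.1],[0,0,0,0,0,0,0.1],[0,0,0,0,0,0,0.1],[0,0,0,0,0,0,0.1]])

```text
clock: 31.75
position: [653.9, 232.4, 153.0]
ee_rot: [-0.052, 0.999, 0.001, 0.001]
contact_force: [0.2, 0.5, -0.9]
gripper_width: 16.6
grasp_force: 58.6
```

```bash
cat > tip.py <<'E'
from h import *
import sys
P=[arm.read_state()]
d=grab("wrist")
T=d["c2w"]@np.linalg.inv(d["mount"])
e=np.array([.9951,.0985]);n=np.array([-.0985,.9951]);c=np.array([550.6,221.4])
for k in range(3):
    p=arm.read_state();q=np.array(p["position"]); tip=q-[0,0,82.3]+0
    print("tcp",q.round(1),"dock xy",((q[:2]-c)@e).round(1),((q[:2]-c)@n).round(1),"tipz",tip[2].round(1),np.array(p["contact_force"]).round(1),R.from_quat(p["ee_rot"]).as_matrix()[:2,2].round(4))
    if k<2: vision.get_image("wrist")
from strip import strip
strip(d,"w")
E
python3 tip.py
```

```text
tcp [653.9 232.4 152.8] dock xy 103.9 0.8 tipz 70.5 [-0.4  0.7 -0.1] [0.002  0.0012]
tcp [653.9 232.4 152.6] dock xy 103.9 0.8 tipz 70.3 [-0.4  0.5 -0.3] [0.0017 0.001 ]
tcp [653.8 232.4 152.3] dock xy 103.8 0.8 tipz 70.0 [ 0.4 -0.5 -1. ] [0.0013 0.0008]
w long n 2092 Y(x) fit [-0.00336196 -0.59938078] 
 [[-50.0, -4.6, 4.0, -0.3], [-40.0, -4.6, 4.0, -0.3], [-30.0, -4.6, 4.1, -0.6], [-20.0, -4.7, 3.4, -0.6], [-10.0, -4.7, 3.5, -0.6], [0.0, -4.7, 3.6, -0.6], [10.0, -4.8, 3.6, -0.6], [20.0, -4.8, 3.7, -0.8], [30.0, -4.8, 3.8, -0.5], [40.0, -4.9, 3.8, -0.9], [50.0, -4.9, 3.9, -0.8], [60.0, -4.9, 3.9, -0.8], [70.0, -5.0, 3.2, -0.9], [80.0, -5.0, 3.2, -0.9], [90.0, -5.0, 3.3, -0.9], [100.0, -5.1, 3.4, -0.9], [110.0, -5.1, 3.4, -0.9]] xmax 109.32158495091501
```

Emit:
servo_tool(plan=[[-0.002,-0.003,-0.06,0,0,0,0.1],[0,0,-0.06,0,0,0,0.1],[0,0,-0.05,0,0,0,0.1],[0,0,0,0,0,0,0.1],[0,0,0,0,0,0,0.1],[0,0,0,0,0,0,0.1],[0,0,0,0,0,0,0.1],[0,0,0,0,0,0,0.1],[0,0,0,0,0,0,0.1]])

```text
clock: 33.02
position: [653.2, 231.4, 100.4]
ee_rot: [-0.052, 0.999, 0.0, 0.0]
contact_force: [-0.5, -0.5, -0.2]
gripper_width: 16.4
grasp_force: 58.6
```

```bash
python3 tip.py|grep tcp
```

```text
tcp [653.2 231.4 100.3] dock xy 103.1 -0.2 tipz 18.0 [ 0.1 -0.1  0.4] [0.0001 0.0001]
tcp [653.2 231.3 100.2] dock xy 103.1 -0.2 tipz 17.9 [-0.2 -0.8 -0.2] [0. 0.]
tcp [653.2 231.4 100.2] dock xy 103.1 -0.2 tipz 17.9 [-0.3  0.3 -1.2] [-0.  0.]
```

Emit:
servo_tool(plan=[[0,0.0005,-0.008,0,0,0,0.1],[0,0,-0.008,0,0,0,0.1],[0,0,-0.008,0,0,0,0.1],[0,0,0,0,0,0,0.1],[0,0,0,0,0,0,0.1],[0,0,0,0,0,0,0.1],[0,0,0,0,0,0,0.1],[0,0,0,0,0,0,0.1]])

```text
clock: 34.17
position: [653.3, 231.6, 93.1]
ee_rot: [-0.052, 0.999, 0.0, 0.0]
contact_force: [-0.5, 0.7, 1.2]
gripper_width: 16.1
grasp_force: 58.6
```

```bash
python3 tip.py|grep tcp; python3 - <<'E'
from h import *
F=[]
for k in range(8): vision.get_image("side"); F.append(arm.read_state()["contact_force"])
print(np.mean(F,0),np.std(F,0))
E
```

```text
tcp [653.3 231.5  93.1] dock xy 103.2 -0.0 tipz 10.8 [0.2 0.8 2.3] [0.0002 0.0001]
tcp [653.3 231.5  93. ] dock xy 103.2 -0.0 tipz 10.7 [-0.1 -0.8  1.2] [0.0001 0.    ]
tcp [653.3 231.5  93. ] dock xy 103.2 -0.0 tipz 10.7 [-0.3 -0.4  1.4] [0.0001 0.    ]
[-0.23022807  0.13739389  1.45476988] [0.40436713 0.38624233 0.41880869]
```

Emit:
servo_tool(plan=[[-0.006,-0.0006,0,0,0,0,0.1],[-0.012,-0.0012,0,0,0,0,0.1],[-0.012,-0.0012,0,0,0,0,0.1],[-0.012,-0.0012,0,0,0,0,0.1],[-0.012,-0.0012,0,0,0,0,0.1],[-0.012,-0.0012,0,0,0,0,0.1],[-0.012,-0.0012,0,0,0,0,0.1],[-0.012,-0.0012,0,0,0,0,0.1],[-0.012,-0.0012,0,0,0,0,0.1],[-0.012,-0.0012,0,0,0,0,0.1],[-0.012,-0.0012,0,0,0,0,0.1],[-0.012,-0.0012,0,0,0,0,0.1],[-0.012,-0.0012,0,0,0,0,0.1],[-0.012,-0.0012,0,0,0,0,0.1],[-0.012,-0.0012,0,0,0,0,0.1],[-0.006,-0.0006,0,0,0,0,0.1],[0,0,0,0,0,0,0.1],[0,0,0,0,0,0,0.1]])

```text
clock: 36.98
position: [598.8, 226.0, 92.8]
ee_rot: [-0.052, 0.999, -0.0, -0.001]
contact_force: [-0.7, -0.1, 0.6]
gripper_width: 16.8
grasp_force: 58.6
```

```bash
python3 tip.py|grep tcp
```

```text
tcp [598.9 226.   92.8] dock xy 48.5 -0.2 tipz 10.5 [-1.  -0.8  1.2] [-0.001  -0.0004]
tcp [598.9 226.   92.8] dock xy 48.5 -0.1 tipz 10.5 [-0.   0.3  0.4] [-0.0009 -0.0003]
tcp [598.9 226.   92.8] dock xy 48.5 -0.2 tipz 10.5 [-1.   0.6  2.1] [-0.0009 -0.0003]
```

Emit:
servo_tool(plan=[[-0.006,-0.0005,0,0,0,0,0.1],[-0.012,-0.0011,0,0,0,0,0.1],[-0.012,-0.0011,0,0,0,0,0.1],[-0.012,-0.0011,0,0,0,0,0.1],[-0.012,-0.0011,0,0,0,0,0.1],[-0.012,-0.0011,0,0,0,0,0.1],[-0.012,-0.0011,0,0,0,0,0.1],[-0.012,-0.0012,0,0,0,0,0.1],[-0.012,-0.0012,0,0,0,0,0.1],[-0.012,-0.0012,0,0,0,0,0.1],[-0.012,-0.0012,0,0,0,0,0.1],[-0.012,-0.0012,0,0,0,0,0.1],[-0.012,-0.0012,0,0,0,0,0.1],[-0.012,-0.0012,0,0,0,0,0.1],[-0.012,-0.0012,0,0,0,0,0.1],[-0.012,-0.0012,0,0,0,0,0.1],[-0.012,-0.0012,0,0,0,0,0.1],[-0.006,-0.0006,0,0,0,0,0.1],[0,0,0,0,0,0,0.1],[0,0,0,0,0,0,0.1]])

```text
clock: 39.62
position: [537.6, 220.1, 92.8]
ee_rot: [-0.052, 0.999, -0.0, -0.0]
contact_force: [1.6, 0.7, 0.1]
gripper_width: 16.7
grasp_force: 58.6
```

```bash
python3 tip.py|grep tcp
```

```text
tcp [537.7 220.1  92.8] dock xy -13.0 -0.0 tipz 10.5 [-0.7  0.6  1.9] [-0.0009 -0.0004]
tcp [537.7 220.1  92.8] dock xy -12.9 -0.0 tipz 10.5 [-0.   0.7  0.8] [-0.0009 -0.0004]
tcp [537.7 220.1  92.8] dock xy -12.9 -0.0 tipz 10.5 [-0.3  0.8  1. ] [-0.0008 -0.0004]
```

Emit:
servo_tool(plan=[[-0.0095,-0.001,0,0,0,0,0.1],[-0.0135,-0.0013,0,0,0,0,0.1],[-0.0135,-0.0014,0,0,0,0,0.1],[-0.0135,-0.0013,0,0,0,0,0.1],[-0.0135,-0.0013,0,0,0,0,0.1],[-0.0135,-0.0014,0,0,0,0,0.1],[-0.0135,-0.0013,0,0,0,0,0.1],[-0.0135,-0.0013,0,0,0,0,0.1],[-0.0135,-0.0014,0,0,0,0,0.1],[-0.0135,-0.0013,0,0,0,0,0.1],[-0.0135,-0.0013,0,0,0,0,0.1],[-0.0135,-0.0014,0,0,0,0,0.1],[-0.0135,-0.0013,0,0,0,0,0.1],[-0.0135,-0.0013,0,0,0,0,0.1],[-0.0135,-0.0014,0,0,0,0,0.1],[-0.0135,-0.0013,0,0,0,0,0.1],[-0.0135,-0.0013,0,0,0,0,0.1],[-0.0135,-0.0014,0,0,0,0,0.1],[-0.0135,-0.0013,0,0,0,0,0.1],[-0.01,-0.001,0,0,0,0,0.1]])

```text
clock: 42.28
position: [459.0, 212.4, 93.0]
ee_rot: [-0.052, 0.999, -0.0, -0.0]
contact_force: [1.4, 0.6, 1.1]
gripper_width: 16.8
grasp_force: 58.6
```

Emit:
servo_tool(plan=[[0,0,0,0,0,0,0.1],[0,0,0,0,0,0,0.1]])

```text
clock: 42.52
position: [458.7, 212.2, 92.8]
ee_rot: [-0.052, 0.999, -0.0, -0.001]
contact_force: [-0.6, 1.6, 0.8]
gripper_width: 16.6
grasp_force: 58.6
```

```bash
python3 tip.py|grep tcp
```

```text
tcp [458.8 212.2  92.8] dock xy -92.3 -0.1 tipz 10.5 [-1.2  0.4  1.3] [-0.0012 -0.0006]
tcp [458.8 212.2  92.8] dock xy -92.2 -0.1 tipz 10.5 [-0.6  0.2  0. ] [-0.0011 -0.0005]
tcp [458.9 212.2  92.8] dock xy -92.2 -0.1 tipz 10.5 [-0.1  0.6  1.3] [-0.0011 -0.0006]
```

Emit:
servo_tool(plan=[[0.0012,-0.006,0,0,0,0,0.1],[0.0012,-0.0121,0,0,0,0,0.1],[0.0012,-0.0121,0,0,0,0,0.1],[0.0012,-0.0121,0,0,0,0,0.1],[0.0012,-0.0121,0,0,0,0,0.1],[0.0012,-0.0121,0,0,0,0,0.1],[0.0012,-0.0121,0,0,0,0,0.1],[0.0012,-0.0121,0,0,0,0,0.1],[0.0012,-0.0121,0,0,0,0,0.1],[0.0012,-0.0121,0,0,0,0,0.1],[0.0012,-0.0121,0,0,0,0,0.1],[0.0012,-0.0121,0,0,0,0,0.1],[0.0012,-0.0121,0,0,0,0,0.1],[0.0012,-0.0121,0,0,0,0,0.1],[0.0012,-0.0121,0,0,0,0,0.1],[0.0012,-0.007,0,0,0,0,0.1],[0,0,0,0,0,0,0.1],[0,0,0,0,0,0,0.1],[0,0,0,0,0,0,0.1]])

```text
clock: 45.05
position: [464.9, 157.4, 92.9]
ee_rot: [-0.052, 0.999, -0.0, -0.0]
contact_force: [0.2, -1.2, 1.6]
gripper_width: 16.8
grasp_force: 58.6
```

```bash
python3 tip.py|grep tcp
```

```text
tcp [464.9 157.5  92.9] dock xy -91.6 -55.1 tipz 10.6 [-0.1 -0.5  1.7] [-0.0005 -0.0005]
tcp [464.8 157.5  92.9] dock xy -91.6 -55.2 tipz 10.6 [ 0.7 -1.   0.6] [-0.0005 -0.0005]
tcp [464.9 157.5  92.9] dock xy -91.6 -55.1 tipz 10.6 [ 0.7 -0.6  0.7] [-0.0004 -0.0004]
```

Emit:
servo_tool(plan=[[0,0,0.03,0,0,0,0.1],[0,0,0.1,0,0,0,0.1],[0,0,0.13,0,0,0,0.1],[0,0,0.11,0,0,0,0.1],[0.053,-0.137,0,0,0,0,0.1],[0.053,-0.137,0,0,0,0,0.1],[0.053,-0.137,0,0,0,0,0.1],[0.052,-0.137,0,0,0,0,0.1],[0,0,0,0,0,0,0.1],[0,0,0,0,0,0,0.1],[0,0,0,0,0,0,0.1],[0,0,0,0,0,0,0.1],[0,0,0,0,0,0,0.1]])

```text
clock: 46.82
position: [528.2, -6.1, 204.1]
ee_rot: [-0.052, 0.999, 0.0, 0.0]
contact_force: [0.4, -0.6, -0.2]
gripper_width: 16.5
grasp_force: 58.8
```

```bash
python3 tip.py|grep tcp; python3 - <<'E'
from h import *
import pickle
# stand mouth from w7 (pen out): rim z=85 corners by depth
d=pickle.load(open("w7.pkl","rb")); C=cloud(d)
m=(abs(C[...,2]-85)<2.5)&(np.hypot(C[...,0]-528,C[...,1]+7)<40);P=C[m];print(len(P),P[:,:2].min(0),P[:,:2].max(0),cv2.minAreaRect(P[:,:2].astype(np.float32)))
E
```

```text
tcp [528.3  -6.2 204.1] dock xy -44.6 -224.3 tipz 121.8 [-1.  -0.7 -0.6] [0.0001 0.0001]
tcp [528.3  -6.3 204.1] dock xy -44.6 -224.4 tipz 121.8 [ 0.1 -0.   0.6] [0.0001 0.    ]
tcp [528.3  -6.5 204. ] dock xy -44.6 -224.6 tipz 121.7 [-0.8  0.  -0.8] [0. 0.]
1672 [509.15639165 -27.66341802] [549.40841367  14.12335545] ((529.2659912109375, -6.692913055419922), (41.35514831542969, 38.58537292480469), 85.39543914794922)
```

Emit:
servo_tool(plan=[[0.002,-0.001,-0.05,0,0,0,0.1],[0,0,-0.05,0,0,0,0.1],[0,0,-0.05,0,0,0,0.1],[0,0,-0.05,0,0,0,0.1],[0,0,-0.05,0,0,0,0.1],[0,0,-0.05,0,0,0,0.1],[0,0,-0.03,0,0,0,0.1],[0,0,-0.01,0,0,0,0.1],[0,0,0,0,0,0,0.1],[0,0,0,0,0,0,0.1],[0,0,0,0,0,0,0.1]])

```text
clock: 48.35
position: [529.2, -6.9, 102.5]
ee_rot: [-0.052, 0.999, 0.0, 0.001]
contact_force: [0.5, -0.2, -0.7]
gripper_width: 16.6
grasp_force: 58.8
```

Emit:
servo_tool(plan=[[0,0,-0.003,0,0,0,0.1],[0,0,0,0,0,0,0.1],[0,0,0,0,0,0,0.1],[0,0,0,0,0,0,0.1]])

```text
clock: 48.85
position: [528.9, -7.0, 101.1]
ee_rot: [-0.052, 0.999, -0.0, -0.0]
contact_force: [-1.1, 0.6, -1.2]
gripper_width: 16.8
grasp_force: 58.8
```

Emit:
servo_tool(plan=[[0,0,-0.003,0,0,0,0.1],[0,0,0,0,0,0,0.1],[0,0,0,0,0,0,0.1]])

```text
clock: 49.22
position: [529.0, -7.0, 100.3]
ee_rot: [-0.052, 0.999, -0.0, 0.0]
contact_force: [-0.2, 0.7, 0.6]
gripper_width: 16.7
grasp_force: 59.0
```

Collar is at the rim height; release gently, rise and look.

Emit:
servo_tool(plan=[[0,0,0,0,0,0,0.3],[0,0,0,0,0,0,0.5],[0,0,0,0,0,0,0.8],[0,0,0,0,0,0,1],[0,0,0,0,0,0,1],[0,0,0,0,0,0,1],[0,0,0.1,0,0,0,1],[0,0,0.15,0,0,0,1],[0,0,0.15,0,0,0,1],[0,0,0.15,0,0,0,1],[-0.1,0,0.1,0,0,0,1],[-0.1,0,0,0,0,0,1],[0,0,0,0,0,0,1],[0,0,0,0,0,0,1],[0,0,0,0,0,0,1]])

```text
clock: 51.1
position: [469.5, -7.0, 294.7]
ee_rot: [-0.052, 0.999, -0.0, -0.0]
contact_force: [0.4, -0.2, 0.9]
gripper_width: 85.3
grasp_force: 0.0
```

```bash
python3 chk.py; python3 - <<'E'
from h import *
s=grab("scene"); d=grab("wrist")
a=cv2.resize(s["image"][130:350,120:400,::-1],(480,377)); b=cv2.resize(d["image"][:,:,::-1],(320,240),interpolation=cv2.INTER_AREA)
o=np.zeros((600,800,3),np.uint8);o[:377,:480]=a;o[:240,480:]=b;cv2.imwrite("pics/fin.png",o)
C=cloud(d)
m=(C[...,2]>143)&(C[...,2]<156)&(np.hypot(C[...,0]-529,C[...,1]+6)<30); P=C[m];print("top",len(P),P.mean(0),P.max(0))
hsv=cv2.cvtColor(d["image"],cv2.COLOR_RGB2HSV)
m=(hsv[...,0]>105)&(hsv[...,0]<125)&(hsv[...,1]>120)&(abs(C[...,2]-91)<8)&(np.hypot(C[...,0]-529,C[...,1]+6)<40);P=C[m];print("collar",np.median(P[:,2]),cv2.minEnclosingCircle(P[:,:2].astype(np.float32)))
E
```

```text
[ 165  245  125   94 6028] [ 165  244  124   94 4296]
[ 267  164   89   42 1925] [295 168  35  34 661]
51.2 [-0.103  0.995 -0.   ] [469.4  -7.  294.6] [-0.3  0.  -0.1] 85.72589888920736 0.0
top 251 [528.85411182  -7.49568273 148.76462093] [538.5469913    1.20926346 151.88900016]
collar 90.22829013001666 ((528.926513671875, -7.117621898651123), 16.24578094482422)
```

View pics/fin.png

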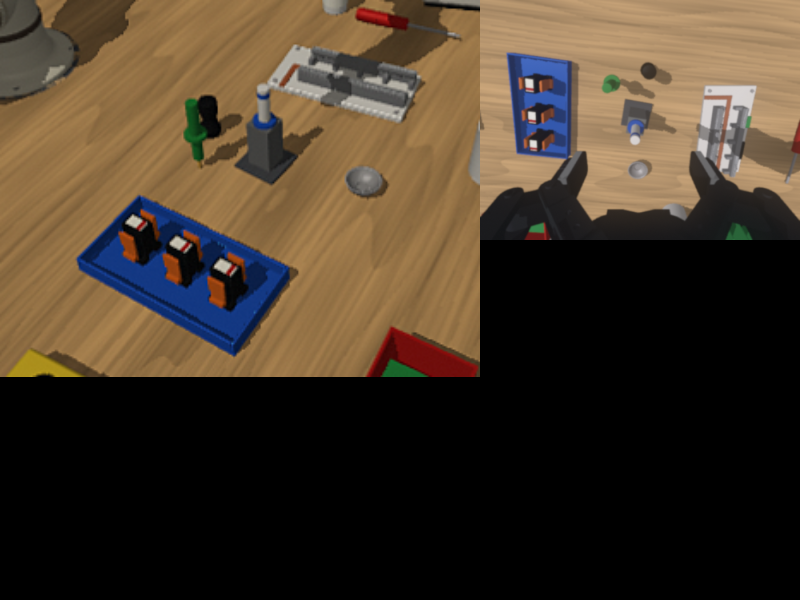

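All three modules are standing in the tray, and the pen is upright with its collar on the rim.

```bash
python3 -c "
from bench import arm
print(arm.job_done())"
```

```text
the job is handed in; nothing more can be done
None
```

I handed the job in at about 51 s on the robot's clock: all three fitted modules are in the blue tray, the strip was stroked along its whole length at about 3 cm/s with the nib about 3.5 mm in, and the pen is back upright with its collar on the rim; no verdict was returned.

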